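Clear the slide-box stack on the microscopy bench

ROBOT

A 7-joint arm with a two-finger parallel gripper is mounted at the origin on the work surface. World frame = base frame: x ahead of the robot, y to its left, z up, the work surface at z = 0. Lengths are in m, angles in rad, forces in N, time in s.
With the tool pointing down it reaches from about 0.35 to 0.9 m from the base axis. Payload 8.1 kg.
Tool frame: the origin (TCP) lies midway between the tips of the shut fingers; the grasp point (between the pads) lies 19 mm behind it; z points along the fingers, x is the direction in which the jaws open and shut, and the axes are right-handed (so a half turn about z gives the same grasp; the last joint's range is limited). The gripper opens to 92 mm and grips with 3 to 60 N. Pads are 19 mm wide; open, the fingers measure 130 mm over their backs; the gripper's body (75 mm by 190 mm) begins 47 mm behind the grasp point.
Start: joints at [1.138, 0.434, 0.025, 1.573, -0.012, 1.134, -0.075], TCP at [0.202, -0.591, 0.227] pointing down, gripper open.
Joint ranges: [-2.62, 2.62], [-0.44, 2.09], [-1.27, 1.32], [0.08, 2.57], [-1.32, 4.46], [0.12, 2], [-2.74, 2.74]. Speed limits (rad/s): [2.22, 2.22, 3.01, 3.01, 3.14, 3.14, 3.14].

INTERFACE

Orientations are given as a rotation vector (axis times angle).
In Python, from cell import arm gives the robot as it stands. The module is installed in compiled form; this text tells all that it offers.
- The arm moves only by the tool play_rows, never from a script. Its argument "motion" is a list of rows, each a list of 7 numbers: the gripper's target within -1 to 1 (fully open at 1, half-way at 0, shut at -1), then the shift along the tool's x, y, z in mm, then the turn, a rotation vector about the tool's x, y, z in rad. In form: [[claw, tx, ty, tz, ax, ay, az], ...]. A call has 1 to 10 rows; each row is the pose to reach, as a shift and turn from the pose measured when the call began, along the tool's axes at that moment; what a row does not reach only later rows make up. A row lasts 1/10 s, in which the tool goes at most 50 mm and 8.59 degrees, less where a joint would pass 70% of its speed; a pose out of reach is approached as far as the arm can. A call with a gripper value outside its range is refused whole. The fingers move at their own pace and stop on an object; "force" is the grip in N (left out, the last holds). Time passes only in rows, so rows that repeat a pose let the fingers close. It gives the time, the measured TCP pose, the force and the opening at its end, in the units of the state.
- arm.observe(): the state, without advancing time (a new reading comes with each control period).
- arm.get_image(name): name is "scene" or "top" or "wrist"; returns a dict with "img" (480x640x3 uint8, blue, green, red), "depth" (480x640 float32, m along the optical axis (not along the pixel's ray), 0 where there is no reading), "K" (3x3 intrinsics, pixels), "k1" (the pictures are not rectified: a ray, as slopes to the right and down, at radius r is drawn at 1 + k1 r^2 times it, then the intrinsics apply), "rvec" (rotation vector, rad) and "tvec" (3), from world to camera coordinates, as OpenCV has them. Camera axes: x right, y down, z forward; pixel columns grow to the right and rows downward; lengths in m; the calibration is good to about 2 mm. A picture is of the moment at which its call begins.
- arm.sign_off(): hands the job in, once; it reports no verdict.
Trained networks look in a picture, given as the dict that the camera call returned (one of the last four; its "shot" number tells which), for a name from the list of things; names that differ only in an ending like _2 or _b are one class to them, and where a whole thing is asked for, a point or a joint stands for the part that bears it (a point fixed in the world has none). Each returns a list of dicts, best first, with "score" (0 to 1); they miss things now and then, are a little off and sometimes report something else, mostly with a low value. They report only what shows in the picture. A call takes as long as a camera call. They do not tell look-alikes from the thing itself.
- arm.look_for(picture, query): "box" ([left, top, width, height] as shares, 0 to 1, of the picture: columns of its width, rows of its height, round what is visible of it).
The state is a dict: "clock": time; "joints": joint angles; "dq": joint speeds; "joint_efforts": joint torques, N m; "position": TCP position; "ee_rot": TCP orientation; "force": force on the tool from outside, world axes, zero at the start; "ft_torque": the same for the moment, N m; "width": opening from 0.0 (shut) to 1.0 (fully open).
Only numpy, scipy, OpenCV 4.12 (cv2) and the standard library are available. Lean on these libraries where they do the work, as an engineer would, in place of code of your own. Each camera call takes 0.05 s, during which the arm holds its last target. There are 200 camera calls.

TASK

Take the stack apart from the top down and put everything in its place without dropping or tipping anything: first the small culture dish onto the middle of the microscope base's round black plate. Then lift the two look-alike slide boxes to feel their weight, and put the full (heavy) one in the middle of the oblong tray, lying lengthwise along it, and the empty (light) one in the middle of the round tray. Last of all lay the long metal case in the middle of the rubber mat, lengthwise along it, and leave the vial and the bottle where they stand.

Things in the scene. Friction and masses are not known exactly. Their poses are not given: they have to be found in the camera images.
- dish: Small lidded culture dish, white round disc 40 mm in diameter, 12 mm high, 30 g. Origin at the centre of its underside, z up. At the start it lies on top of one of the slide boxes, its underside 76 mm above the bench.
- slide_box_1: One of two look-alike closed grey slide boxes: 84 (x) x 46 (y) x 40 mm high, plain upright sides. Origin: centre of underside, x along its length. One is full of glass slides (about 300 g), the other empty (about 60 g): told only by lifting. Starts lengthwise on the case, 47 mm from its centre, underside 36 mm above the bench, 10 mm from the other box.
- slide_box_2: One of two look-alike closed grey slide boxes: 84 (x) x 46 (y) x 40 mm high, plain upright sides. Origin: centre of underside, x along its length. One is full of glass slides (about 300 g), the other empty (about 60 g): told only by lifting. Starts lengthwise on the case, 47 mm from its centre, underside 36 mm above the bench, 10 mm from the other box.
- case: Long closed aluminium instrument case at the bottom of the stack: 210 (x, long) x 60 (y, wide) x 36 mm (z), about 420 g, lid fixed shut. Origin at the centre of its underside, z up, x along its length. It stands on the bench; the two slide boxes lie on it end to end, and stand back 7 mm from its long edges.
- stage_base: Low grey microscope base, fixed to the bench: block 140 (x) x 110 (y) x 30 mm high, with a round black plate 90 mm in diameter centred on it, whose flat top is 32 mm above the bench. Origin at the centre of its underside, straight below the plate's centre. Place for the dish.
- oblong_tray: Oblong steel tray, fixed: 140 (x, long) x 90 (y, wide) mm, flat floor 4 mm above the bench, an upright lip 14 mm high (above the bench) and 4 mm thick along each of its two short ends only (132 mm between them), long sides open. Origin at the centre of its underside, x along its length. Place for the full slide box.
- round_tray: Round steel tray, fixed: 140 mm outer diameter, flat floor 4 mm above the bench, a rim 8 mm high (above the bench) and 4 mm thick all round (132 mm inside). Origin at the centre of its underside. Place for the empty slide box, turned any way.
- mat: Black ribbed rubber mat, fixed: 230 (x, long) x 90 (y, wide) mm, 4 mm thick. Origin at the centre of its underside, x along its length. Place for the metal case.
- vial: Bystander: amber glass vial with black cap, 29 mm in diameter, 60 mm high, standing on the bench. Origin at the centre of its underside. Leave alone.
- bottle: Bystander: small bottle with blue cap, 56 mm in diameter, 110 mm high, standing on the bench. Origin at the centre of its underside. Leave alone.
There are look-alikes about, which are no part of the job. What is shaped like the slide_box_2 but purple is not meant.

How it is judged:
On the way, in this order (a step that is already met when the one before it is completed fails the run):
1. the dish lies released on the black plate (horizontal distance between dish and stage_base below 0.012 m and z of dish in the frame of stage_base between 0.029 and 0.036 m and angle between dish's own z axis and vertical below 0.1 rad and contact force between dish and the fingers below 0.1 N and linear speed of dish below 0.02 m/s and angular speed of dish below 0.1 rad/s), for 0.2 s.
2. then both slide boxes lie released, the full one in the oblong tray, the empty one in the round tray (the weight felt by the tray tells which) (((horizontal distance between slide_box_1 and oblong_tray below 0.013 m and z of slide_box_1 in the frame of oblong_tray between 0.002 and 0.008 m and angle between each of slide_box_1, slide_box_2's own z axis and vertical below 0.1 rad and contact force between each of slide_box_1, slide_box_2 and the fingers below 0.1 N and angle between the x axis of slide_box_1 and the x axis of oblong_tray, either way round below 0.26 rad and linear speed of each of slide_box_1, slide_box_2 below 0.02 m/s and angular speed of each of slide_box_1, slide_box_2 below 0.1 rad/s and contact force between slide_box_1 and oblong_tray above 1.7 N and horizontal distance between slide_box_2 and round_tray below 0.015 m and z of slide_box_2 in the frame of round_tray between 0.002 and 0.008 m and contact force between slide_box_2 and round_tray below 1.7 N) or (horizontal distance between slide_box_2 and oblong_tray below 0.013 m and z of slide_box_2 in the frame of oblong_tray between 0.002 and 0.008 m and angle between each of slide_box_2, slide_box_1's own z axis and vertical below 0.1 rad and contact force between each of slide_box_2, slide_box_1 and the fingers below 0.1 N and angle between the x axis of slide_box_2 and the x axis of oblong_tray, either way round below 0.26 rad and linear speed of each of slide_box_2, slide_box_1 below 0.02 m/s and angular speed of each of slide_box_2, slide_box_1 below 0.1 rad/s and contact force between slide_box_2 and oblong_tray above 1.7 N and horizontal distance between slide_box_1 and round_tray below 0.015 m and z of slide_box_1 in the frame of round_tray between 0.002 and 0.008 m and contact force between slide_box_1 and round_tray below 1.7 N))), for 0.2 s.
3. last, the case lies released on the mat (horizontal distance between case and mat below 0.015 m and z of case in the frame of mat between 0.002 and 0.008 m and angle between case's own z axis and vertical below 0.1 rad and contact force between case and the fingers below 0.1 N and angle between the x axis of case and the x axis of mat, either way round below 0.2 rad and linear speed of case below 0.02 m/s and angular speed of case below 0.1 rad/s), for 0.2 s.
At the end, for the whole second after the job is handed in: All lie flat, released and at rest, centred on their places: dish on the black plate within 12 mm; full box in the oblong tray within 13 mm and 0.26 rad of its length; empty box in the round tray within 15 mm, any yaw; case on the mat within 15 mm and 0.2 rad of its length (all of step 1 and all of step 3 and ((horizontal distance between slide_box_1 and oblong_tray below 0.013 m and z of slide_box_1 in the frame of oblong_tray between 0.002 and 0.008 m and angle between each of slide_box_1, slide_box_2's own z axis and vertical below 0.1 rad and contact force between each of slide_box_1, slide_box_2 and the fingers below 0.1 N and angle between the x axis of slide_box_1 and the x axis of oblong_tray, either way round below 0.26 rad and linear speed of each of slide_box_1, slide_box_2 below 0.02 m/s and angular speed of each of slide_box_1, slide_box_2 below 0.1 rad/s and contact force between slide_box_1 and oblong_tray above 1.7 N and horizontal distance between slide_box_2 and round_tray below 0.015 m and z of slide_box_2 in the frame of round_tray between 0.002 and 0.008 m and contact force between slide_box_2 and round_tray below 1.7 N) or (horizontal distance between slide_box_2 and oblong_tray below 0.013 m and z of slide_box_2 in the frame of oblong_tray between 0.002 and 0.008 m and angle between each of slide_box_2, slide_box_1's own z axis and vertical below 0.1 rad and contact force between each of slide_box_2, slide_box_1 and the fingers below 0.1 N and angle between the x axis of slide_box_2 and the x axis of oblong_tray, either way round below 0.26 rad and linear speed of each of slide_box_2, slide_box_1 below 0.02 m/s and angular speed of each of slide_box_2, slide_box_1 below 0.1 rad/s and contact force between slide_box_2 and oblong_tray above 1.7 N and horizontal distance between slide_box_1 and round_tray below 0.015 m and z of slide_box_1 in the frame of round_tray between 0.002 and 0.008 m and contact force between slide_box_1 and round_tray below 1.7 N))); the robot touches nothing.
It fails at once if the dish, a slide box or the case is tipped by more than 0.5 rad (angle between any of dish, slide_box_1, slide_box_2, case's own z axis and vertical above 0.5 rad).
It fails at once if the dish, a slide box or the case falls freely (dropped by more than about 2 cm) ((contact force between dish and anything else below 0.01 N and linear speed of dish above 0.65 m/s) or (contact force between slide_box_1 and anything else below 0.01 N and linear speed of slide_box_1 above 0.65 m/s) or (contact force between slide_box_2 and anything else below 0.01 N and linear speed of slide_box_2 above 0.65 m/s) or (contact force between case and anything else below 0.01 N and linear speed of case above 0.65 m/s)).
It fails at once if the case is moved by more than 6 cm before the dish and both boxes are in place (distance of case from where it was at the start of the episode above 0.06 m and (not (horizontal distance between dish and stage_base below 0.012 m and z of dish in the frame of stage_base between 0.029 and 0.036 m and angle between dish's own z axis and vertical below 0.1 rad and contact force between dish and the fingers below 0.1 N) or not ((horizontal distance between slide_box_1 and oblong_tray below 0.013 m and z of slide_box_1 in the frame of oblong_tray between 0.002 and 0.008 m and angle between each of slide_box_1, slide_box_2's own z axis and vertical below 0.1 rad and contact force between each of slide_box_1, slide_box_2 and the fingers below 0.1 N and angle between the x axis of slide_box_1 and the x axis of oblong_tray, either way round below 0.26 rad and contact force between slide_box_1 and oblong_tray above 1.7 N and horizontal distance between slide_box_2 and round_tray below 0.015 m and z of slide_box_2 in the frame of round_tray between 0.002 and 0.008 m and contact force between slide_box_2 and round_tray below 1.7 N) or (horizontal distance between slide_box_2 and oblong_tray below 0.013 m and z of slide_box_2 in the frame of oblong_tray between 0.002 and 0.008 m and angle between each of slide_box_2, slide_box_1's own z axis and vertical below 0.1 rad and contact force between each of slide_box_2, slide_box_1 and the fingers below 0.1 N and angle between the x axis of slide_box_2 and the x axis of oblong_tray, either way round below 0.26 rad and contact force between slide_box_2 and oblong_tray above 1.7 N and horizontal distance between slide_box_1 and round_tray below 0.015 m and z of slide_box_1 in the frame of round_tray between 0.002 and 0.008 m and contact force between slide_box_1 and round_tray below 1.7 N)))).
It fails at once if the vial or the bottle is moved by more than 3 cm or tipped (distance of any of vial, bottle from where it was at the start of the episode above 0.03 m or angle between any of vial, bottle's own z axis and vertical above 0.3 rad).
It also fails if it takes over 120 s, if anything falls off the work surface, if the arm or the gripper's body presses on something with over 40 N, if the wrist force passes 120 N, or if a joint passes its speed limit or range.

## Working session

There is one attempt and no reset: what is moved stays moved. The work goes in short steps, Python scripts to look and compute and a tool call to move; the robot and the scene stay as the last step left them, time stands still between calls to the robot, and variables do not carry over. Pictures are saved under pics/ and viewed, on a budget of 14 in all, crops included, one or two more only if the job needs it, and the job is handed in when it is done.

Besides the shell and the picture viewer there is one more tool, called as name(argument=value, ...) on one line, values as JSON. play_rows: Moves the arm, as the interface text tells. Its arguments: {"type":"object","properties":{"motion":{"type":"array"},"force":{"type":"number"}},"required":["motion"]}

```bash
mkdir -p pics; cat > h.py <<'E'
import numpy as np, cv2
from scipy.spatial.transform import Rotation as R
from cell import arm
def pts(d):
    """world coordinate per pixel (HxWx3), nan where no depth"""
    h,w=d["depth"].shape
    u,v=np.meshgrid(np.arange(w),np.arange(h))
    p=np.stack([u,v],-1).reshape(-1,1,2).astype(float)
    n=cv2.undistortPoints(p,d["K"],np.array([d["k1"],0,0,0.])).reshape(h,w,2)
    z=d["depth"].astype(float).copy(); z[z==0]=np.nan
    c=np.dstack([n[...,0]*z,n[...,1]*z,z])
    M=R.from_rotvec(np.ravel(d["rvec"])).as_matrix()
    return (c-np.ravel(d["tvec"]))@M
def to(xyz,yaw=None):
    """shift in tool mm + turn for going to world xyz with tool down, tool x at yaw (mod pi)"""
    s=arm.observe(); r=R.from_rotvec(s["ee_rot"]); 
    sh=r.inv().apply(np.array(xyz)-s["position"])*1000
    if yaw is None: return sh.round(1)
    x=r.as_matrix()[:,0]; cur=np.arctan2(x[1],x[0])
    dy=(yaw-cur+np.pi/2)%np.pi-np.pi/2
    X=np.array([np.cos(cur+dy),np.sin(cur+dy),0]);Z=np.array([0,0,-1.])
    T=np.stack([X,np.cross(Z,X),Z],1)
    return sh.round(1),(r.inv()*R.from_matrix(T)).as_rotvec().round(3)
E
python3 - <<'E'
from h import *
s=arm.observe(); print({k:np.round(v,3) for k,v in s.items()}, R.from_rotvec(s["ee_rot"]).as_matrix().round(3))
for n in("scene","top"):
    d=arm.get_image(n); cv2.imwrite(f"pics/{n}0.png",d["img"]); np.save(n+"0.npy",d,allow_pickle=True)
    print(n,d["K"],d["k1"],d["rvec"],d["tvec"])
    for q in "dish slide_box_1 case stage_base oblong_tray round_tray mat vial bottle".split():
        print(q,[(round(o["score"],2),(np.array(o["box"])*[640,480,640,480]).round().astype(int).tolist()) for o in arm.look_for(d,q)][:4])
E
```

```text
{'clock': np.float64(0.0), 'joints': array([ 1.138,  0.435,  0.025,  1.574, -0.012,  1.134, -0.075]), 'dq': array([-0.001, -0.001, -0.001, -0.001, -0.   , -0.002, -0.001]), 'joint_efforts': array([-0.0000e+00, -6.6784e+01,  9.8500e-01, -3.1446e+01, -6.1000e-02,
        4.3000e-02,  0.0000e+00]), 'position': array([ 0.202, -0.591,  0.226]), 'ee_rot': array([-2.555e+00,  1.826e+00,  2.000e-03]), 'force': array([ 0.112,  0.195, -0.571]), 'ft_torque': array([-0.002,  0.058, -0.027]), 'width': np.float64(1.001)} [[ 0.324 -0.946 -0.001]
 [-0.946 -0.324  0.001]
 [-0.002  0.    -1.   ]]
scene [[541.78143941   0.         330.07169249]
 [  0.         541.78143941 229.35162731]
 [  0.           0.           1.        ]] -0.010224684596836842 [ 0.60181401  2.59349051 -1.25602023] [ 0.4221852  -0.07483693  1.71398842]
dish [(0.73, [342, 230, 13, 11])]
slide_box_1 [(0.97, [324, 318, 38, 28]), (0.84, [332, 225, 31, 31]), (0.78, [314, 209, 27, 28]), (0.69, [334, 166, 28, 22])]
case [(0.93, [308, 223, 61, 47])]
stage_base [(0.76, [240, 213, 41, 38])]
oblong_tray [(0.84, [282, 183, 50, 30])]
round_tray [(0.94, [265, 279, 55, 45])]
mat [(0.74, [361, 272, 79, 67]), (0.68, [334, 225, 27, 30])]
vial [(0.55, [334, 359, 14, 24])]
bottle [(0.78, [226, 156, 21, 35])]
top [[561.09331415   0.         318.11077398]
 [  0.         561.09331415 236.37622517]
 [  0.           0.           1.        ]] -0.0748178210756788 [ 2.14104644 -2.07976935  0.22223759] [-0.00557723  0.47218753  1.58445289]
dish [(0.55, [295, 239, 11, 10])]
slide_box_1 [(0.86, [350, 280, 25, 31]), (0.78, [289, 235, 29, 18]), (0.77, [407, 293, 17, 33]), (0.74, [206, 178, 27, 36])]
case [(0.83, [282, 231, 77, 29]), (0.24, [448, 187, 25, 22])]
stage_base []
oblong_tray [(0.58, [386, 243, 46, 34]), (0.55, [295, 236, 13, 12])]
round_tray [(0.83, [250, 162, 47, 41])]
mat [(0.82, [190, 245, 80, 32])]
vial [(0.46, [178, 174, 13, 9])]
bottle [(0.56, [447, 184, 26, 26])]
```

```bash
python3 - <<'E'
from h import *
for n,(x,y,w,h) in(("top",(160,130,330,220)),("scene",(200,130,260,270))):
    d=np.load(n+"0.npy",allow_pickle=True).item()
    s=min(800/w,600/h)
    cv2.imwrite(f"pics/{n}0c.png",cv2.resize(d["img"][y:y+h,x:x+w],None,fx=s,fy=s,interpolation=cv2.INTER_CUBIC)); print(n,s)
E
```

```text
top 2.4242424242424243
scene 2.2222222222222223
```

View pics/top0c.png

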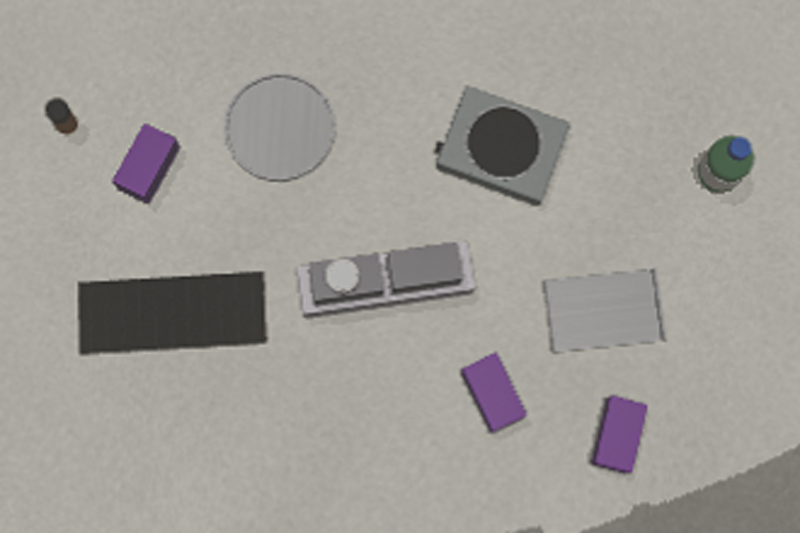

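View pics/scene0c.png

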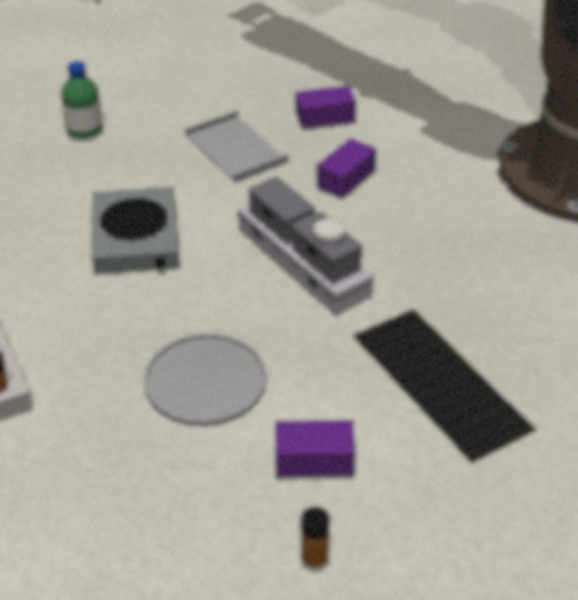

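```bash
cat > m.py <<'E'
from h import *
d=np.load("top0.npy",allow_pickle=True).item(); P=pts(d); g=d["img"].astype(int).sum(2)/3
f=lambda x,y:(x/2.4242+160,y/2.4242+130)
def reg(x0,y0,x1,y1):
    m=np.zeros(g.shape,bool); a,b=f(x0,y0); c,e=f(x1,y1); m[int(b):int(e)+1,int(a):int(c)+1]=1; return m
def rep(n,m,z=None):
    q=P[m]; q=q[np.isfinite(q).all(1)]
    h=q[:,2]
    r=cv2.minAreaRect((q[:,:2]*1000).astype(np.float32))
    print(n,len(q),"mean",q.mean(0).round(4),"z",np.percentile(h,[5,50,95]).round(4),"rect",np.round(r[0],1),np.round(r[1],1),round(r[2],1))
Z=np.nan_to_num(P[...,2])
print("bench",np.nanmedian(Z[reg(0,0,400,50)]))
rep("mat",reg(60,255,285,370)&(g<90))
rep("stack>20",reg(280,225,495,330)&(Z>.024))
rep("boxes",reg(280,225,495,330)&(Z>.06))
rep("boxL",reg(280,225,384,330)&(Z>.06))
rep("boxR",reg(389,225,495,330)&(Z>.06))
rep("dish",reg(280,225,384,330)&(g>170)&(Z>.07))
rep("dishz",reg(280,225,384,330)&(Z>.083))
rep("base",reg(420,70,590,220)&(Z>.02))
rep("plate",reg(455,95,550,190)&(g<90)&(Z>.02))
rep("oblong>2",reg(530,250,680,370)&(Z>.0025))
rep("round>2",reg(215,60,350,190)&(Z>.0025))
rep("bottle",reg(680,120,780,210)&(Z>.02))
rep("vial",reg(30,80,95,150)&(Z>.02))
E
python3 m.py
```

```text
bench -0.00040040905194378224
mat 2224 mean [0.4068 0.2669 0.0035] z [-0.0028  0.0034  0.0101] rect [407.4 267.7] [ 90.8 229.1] 5.6
stack>20 1496 mean [0.4459 0.0051 0.0627] z [0.0306 0.0723 0.0879] rect [451.    4.8] [ 61.1 210.2] 9.8
boxes 973 mean [0.4502 0.0048 0.0766] z [0.0679 0.0758 0.0899] rect [452.1   4.9] [ 48.5 178.2] 10.6
boxL 484 mean [0.4415 0.0511 0.0787] z [0.0691 0.0773 0.0916] rect [443.4  51.2] [48.2 84. ] 10.7
boxR 489 mean [ 0.4589 -0.0411  0.0746] z [0.0666 0.0749 0.0812] rect [460.3 -41.3] [48.5 84. ] 9.8
dish 116 mean [0.4433 0.0569 0.0879] z [0.0821 0.0881 0.0941] rect [443.4  57.6] [36.  31.7] 2.2
dishz 145 mean [0.4426 0.0547 0.0881] z [0.0834 0.088  0.0941] rect [442.4  55.2] [38.6 68.5] 8.0
base 1616 mean [ 0.6262 -0.1354  0.0298] z [0.0231 0.0299 0.0365] rect [ 628.4 -133. ] [147.8 113.4] 70.6
plate 681 mean [ 0.6271 -0.1345  0.0308] z [0.0243 0.031  0.0369] rect [ 622.1 -126.9] [100.  104.9] 86.8
oblong>2 1167 mean [ 0.4258 -0.2649  0.006 ] z [0.0027 0.0052 0.0126] rect [ 426.2 -265.4] [149.3 190.1] 1.4
round>2 1329 mean [0.6507 0.1436 0.0059] z [0.0027 0.0052 0.0116] rect [652.3 143.4] [175.4 174. ] 1.9
bottle 381 mean [ 0.5992 -0.4034  0.0731] z [0.0293 0.0731 0.1096] rect [ 604.6 -408.2] [55.6 51.2] 60.4
vial 119 mean [0.6434 0.4147 0.0524] z [0.0276 0.0568 0.065 ] rect [645.8 417.2] [31.4 28.2] 60.1
```

```bash
python3 - <<'E'
from h import *
print(to([.45,.02,.30],np.radians(10)))
E
```

```text
(array([-498.2, -432.2,  -73.3]), array([ 0.   , -0.   , -1.416]))
```

play_rows(motion=[[1,-498,-432,-73,0,0,-1.416],[1,-498,-432,-73,0,0,-1.416],[1,-498,-432,-73,0,0,-1.416],[1,-498,-432,-73,0,0,-1.416],[1,-498,-432,-73,0,0,-1.416],[1,-498,-432,-73,0,0,-1.416],[1,-498,-432,-73,0,0,-1.416],[1,-498,-432,-73,0,0,-1.416],[1,-498,-432,-73,0,0,-1.416],[1,-498,-432,-73,0,0,-1.416]], force=15)

```text
clock: 2.0
position: [0.3893, -0.1289, 0.2824]
ee_rot: [3.128, 0.283, 0.001]
force: [0.4, -0.8, 0.3]
width: 0.997
```

```bash
python3 - <<'E'
from h import *
s=arm.observe();print(s["joints"].round(2))
print(to([.45,.02,.30],np.radians(10)))
E
```

```text
[ 0.68  0.07 -0.52  1.93  0.04  1.15  0.33]
(array([  86.4, -135.6,  -17.7]), array([ 0.001, -0.001,  0.006]))
```

play_rows(motion=[[1,86,-136,-18,0,0,0],[1,86,-136,-18,0,0,0],[1,86,-136,-18,0,0,0],[1,86,-136,-18,0,0,0],[1,86,-136,-18,0,0,0],[1,86,-136,-18,0,0,0]])

```text
clock: 2.6
position: [0.4492, 0.0198, 0.3001]
ee_rot: [3.127, 0.283, 0.0]
force: [0.5, -0.1, 0.2]
width: 0.997
```

```bash
python3 - <<'E'
from h import *
d=arm.get_image("wrist"); np.save("w1.npy",d,allow_pickle=True); cv2.imwrite("pics/w1.png",d["img"])
print(d["K"],d["rvec"],d["tvec"],arm.observe()["position"])
for q in("dish","slide_box_1","case","oblong_tray"): print(q,[(round(o["score"],2),(np.array(o["box"])*[640,480,640,480]).round().astype(int).tolist()) for o in arm.look_for(d,q)][:4])
E
```

```text
[[351.53895947   0.         321.50560739]
 [  0.         351.53895947 238.46843217]
 [  0.           0.           1.        ]] [-2.85042713 -0.25900031 -0.0360133 ] [-0.44526628 -0.11384496  0.44342191] [0.44908847 0.0190738  0.30001828]
dish [(0.8, [305, 157, 38, 36])]
slide_box_1 [(0.82, [168, 263, 77, 39]), (0.82, [490, 1, 35, 12]), (0.77, [299, 140, 47, 77]), (0.69, [185, 377, 17, 16])]
case [(0.56, [294, 121, 55, 171])]
oblong_tray [(0.58, [244, 354, 59, 35])]
```

View pics/w1.png

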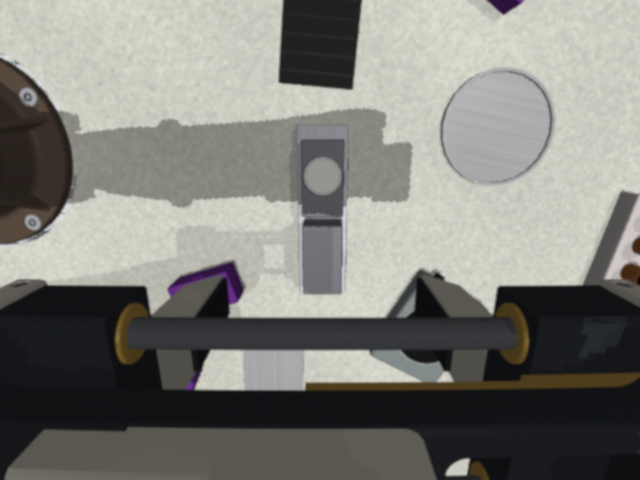

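```bash
cat >> h.py <<'E'
def plane(d,uv,z):
    """pixels -> world xy on plane height z"""
    n=cv2.undistortPoints(np.array(uv,float).reshape(-1,1,2),d["K"],np.array([d["k1"],0,0,0.])).reshape(-1,2)
    M=R.from_rotvec(np.ravel(d["rvec"])).as_matrix(); C=-M.T@np.ravel(d["tvec"])
    r=np.c_[n,np.ones(len(n))]@M
    return (C+r*((z-C[2])/r[:,2])[:,None])[:,:2]
def rect(d,m,z):
    """min-area rect on plane z of biggest component of mask"""
    c=max(cv2.findContours(m.astype(np.uint8),cv2.RETR_EXTERNAL,cv2.CHAIN_APPROX_NONE)[0],key=cv2.contourArea)
    w=plane(d,c.reshape(-1,2),z)*1000; r=cv2.minAreaRect(w.astype(np.float32)); mo=cv2.moments(w.astype(np.float32).reshape(-1,1,2))
    return np.round(r[0],1),np.round(r[1],1),round(r[2],1),"centroid",np.round([mo["m10"]/mo["m00"],mo["m01"]/mo["m00"]],1)
E
python3 - <<'E'
from h import *
d=np.load("w1.npy",allow_pickle=True).item(); g=d["img"].astype(int).sum(2)/3; P=pts(d)
def box(x0,y0,x1,y1):
    m=np.zeros(g.shape,bool); m[y0:y1,x0:x1]=1; return m
print(g[175,322],g[205,322],g[255,322],P[175,322],P[255,322])
print("dish",rect(d,box(295,150,350,200)&(g>(g[175,322]+g[205,322])/2)&(np.hypot(*(np.indices(g.shape)-np.array([175,322])[:,None,None]))<22),.088))
print("depth z boxes",rect(d,box(290,115,355,300)&(np.nan_to_num(P[...,2])>.06),.076))
print("stack",rect(d,box(290,115,355,300)&(np.nan_to_num(P[...,2])>.025),.036))
Z=np.nan_to_num(P[...,2])
print("round",rect(d,box(430,55,570,195)&(Z>.003),.006))
e=cv2.Canny(d["img"],40,120); 
t=np.load("top0.npy",allow_pickle=True).item(); gt=t["img"].astype(int).sum(2)/3
for x,y in((600,310),(620,250),(280,128),(300,230),(603,290)): print((x,y),t["img"][int(y/2.4242+130),int(x/2.4242+160)])
E
```

```text
146.66666666666666 81.0 115.0 [0.4428936  0.05642862 0.08857924] [ 0.45950467 -0.0339848   0.07602605]
dish (array([443.1,  55.6]), array([37.6, 38.2]), 10.4, 'centroid', array([443.3,  55.5]))
depth z boxes (array([444.2,  51.5]), array([46.4, 82.4]), 10.4, 'centroid', array([443.9,  51.5]))
stack (array([452.9,   4. ]), array([ 60.6, 211.9]), 10.3, 'centroid', array([452.5,   4.1]))
round (array([648.2, 145.2]), array([142.7, 139.1]), 10.7, 'centroid', array([648.7, 144.7]))
(600, 310) [154 156 157]
(620, 250) [157 165 168]
(280, 128) [148 150 151]
(300, 230) [162 171 173]
(603, 290) [152 153 154]
```

```bash
python3 - <<'E'
from h import *
print(to([.4433,.0555,.079],np.radians(10.3)))
E
```

```text
(array([  0.5, -37.1, 221.2]), array([ 0.001, -0.   , -0.002]))
```

play_rows(motion=[[1,0.5,-37,40,0,0,0],[1,0.5,-37,85,0,0,0],[1,0.5,-37,130,0,0,0],[1,0.5,-37,165,0,0,0],[1,0.5,-37,190,0,0,0],[1,0.5,-37,205,0,0,0],[1,0.5,-37,215,0,0,0],[1,0.5,-37,221,0,0,0],[1,0.5,-37,221,0,0,0]])

```text
clock: 3.75
position: [0.4433, 0.0551, 0.079]
ee_rot: [3.128, 0.279, 0.0]
force: [0.2, 0.1, 0.3]
width: 0.996
```

```bash
python3 - <<'E'
from h import *
print(to([.4433,.0555,.079],np.radians(10.3)))
d=arm.get_image("wrist"); np.save("w2.npy",d,allow_pickle=True); cv2.imwrite("pics/w2.png",d["img"])
E
```

```text
(array([ 0.1, -0.4,  0. ]), array([ 0.002, -0.   , -0.002]))
```

View pics/w2.png

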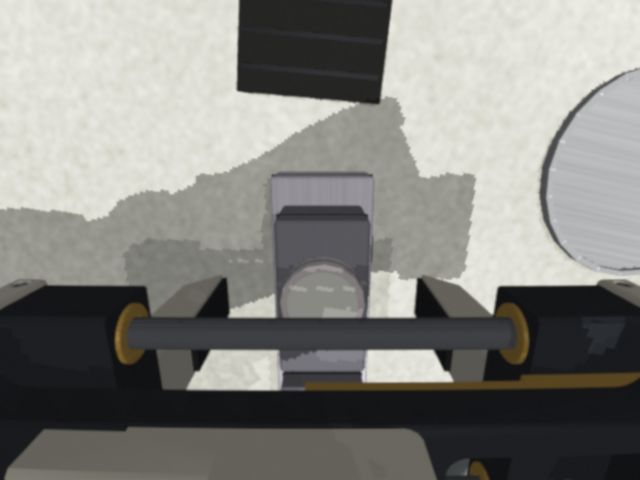

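play_rows(motion=[[-1,0,0,0,0,0,0],[-1,0,0,0,0,0,0],[-1,0,0,0,0,0,0],[-1,0,0,0,0,0,0],[-1,0,0,0,0,0,0],[-1,0,0,0,0,0,0],[-1,0,0,0,0,0,0],[-1,0,0,0,0,0,0]], force=12)

```text
clock: 4.6
position: [0.4436, 0.0552, 0.0795]
ee_rot: [3.128, 0.279, 0.002]
force: [0.2, 0.5, 0.6]
width: 0.432
```

play_rows(motion=[[-1,0,0,-10,0,0,0],[-1,0,0,-25,0,0,0],[-1,0,0,-50,0,0,0],[-1,0,0,-80,0,0,0],[-1,0,0,-80,0,0,0]])

```text
clock: 5.1
position: [0.4455, 0.0563, 0.1632]
ee_rot: [3.128, 0.279, 0.011]
force: [0.1, 0.8, -0.8]
width: 0.429
```

```bash
python3 - <<'E'
from h import *
t=np.load("top0.npy",allow_pickle=True).item(); g=t["img"].astype(int).sum(2)/3
m=np.zeros(g.shape,bool); m[165:210,345:390]=1
m&=g<80; m=cv2.morphologyEx(m.astype(np.uint8),cv2.MORPH_OPEN,np.ones((3,3)))
print("plate",rect(t,m,.032))
print(arm.observe()["width"])
E
```

```text
plate (array([ 629. , -134.4]), array([87.9, 84.4]), 0.9, 'centroid', array([ 628.3, -135.4]))
0.4288521018412794
```

```bash
python3 - <<'E'
from h import *
print(to([.615,-.20,.22],np.radians(10.3)))
E
```

```text
(array([121.7, 282.3, -55.5]), array([ 0.002, -0.007, -0.002]))
```

play_rows(motion=[[-1,12,28,-30,0,0,0],[-1,24,56,-55,0,0,0],[-1,40,93,-55,0,0,0],[-1,56,130,-55,0,0,0],[-1,72,167,-55,0,0,0],[-1,88,204,-55,0,0,0],[-1,104,241,-55,0,0,0],[-1,116,270,-55,0,0,0],[-1,122,282,-55,0,0,0],[-1,122,282,-55,0,0,0]])

```text
clock: 6.1
position: [0.6153, -0.2011, 0.2187]
ee_rot: [3.129, 0.276, 0.009]
force: [0.3, 1.4, -1.4]
width: 0.429
```

```bash
cat > w.py <<'E'
import sys
from h import *
d=arm.get_image("wrist"); np.save(sys.argv[1]+".npy",d,allow_pickle=True); cv2.imwrite(f"pics/{sys.argv[1]}.png",d["img"])
print(arm.observe()["position"])
E
python3 w.py w3
```

```text
[ 0.61490222 -0.19907844  0.21899252]
```

View pics/w3.png

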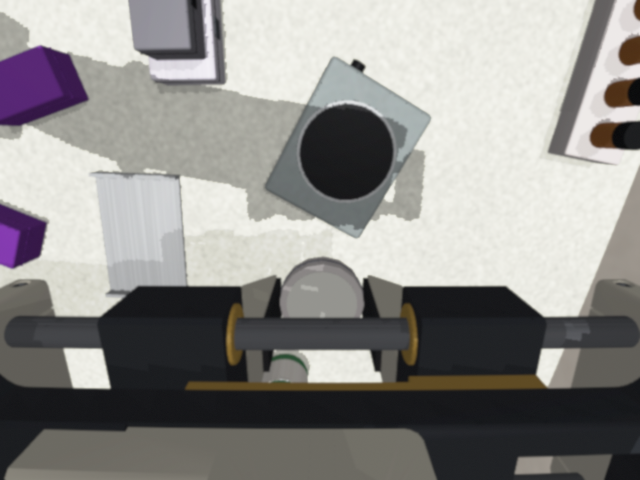

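```bash
python3 - <<'E'
from h import *
d=np.load("w3.npy",allow_pickle=True).item(); g=d["img"].astype(int).sum(2)/3; P=pts(d)
def box(x0,y0,x1,y1):
    m=np.zeros(g.shape,bool); m[y0:y1,x0:x1]=1; return m
print("plate",rect(d,box(295,100,400,205)&(g<60),.032))
Z=np.nan_to_num(P[...,2])
print("base",rect(d,box(260,50,440,245)&(Z>.018),.030))
print("oblong",rect(d,box(85,165,200,305)&(Z>.0025),.006))
c=plane(d,[(94,173),(179,176),(187,292),(106,294)],.006);print(c,c.mean(0))
print("boxR",rect(d,box(100,0,240,100)&(Z>.06),.076))
print(P[280,322],to([.628,-.135,.035],np.radians(10.3)))
E
```

```text
plate (array([ 629.2, -137.6]), array([87. , 85.7]), 10.1, 'centroid', array([ 628.8, -137.6]))
base (array([ 629.7, -133.8]), array([145.5, 108.8]), 70.8, 'centroid', array([ 628.5, -136.7]))
oblong (array([ 432.2, -270.7]), array([110.9, 152.7]), 8.0, 'centroid', array([ 429.9, -271.7]))
[[ 0.37399432 -0.20330223]
 [ 0.463224   -0.19117216]
 [ 0.48093749 -0.32211776]
 [ 0.387728   -0.34158134]] [ 0.42647095 -0.26454337]
boxR (array([468.7, -67.5]), array([50.9, 37.8]), 9.3, 'centroid', array([468.5, -67.3]))
[ 0.61339912 -0.18962925  0.22587415] (array([ 23.1, -60.9, 184.1]), array([ 0.001, -0.006, -0.002]))
```

play_rows(motion=[[-1,12,-30,40,0,0,0],[-1,23.5,-59,85,0,0,0],[-1,23.5,-59,125,0,-0.006,0],[-1,23.5,-59,150,0,-0.006,0],[-1,23.5,-59,162,0,-0.006,0],[-1,23.5,-59,162,0,-0.006,0],[-1,23.5,-59,162,0,-0.006,0]])

```text
clock: 6.85
position: [0.6292, -0.1363, 0.0587]
ee_rot: [3.128, 0.279, 0.003]
force: [0.5, 0.7, 0.1]
width: 0.427
```

```bash
python3 - <<'E'
from h import *
print(to([.6288,-.137,.0362],np.radians(10.3)),arm.observe()["force"])
E
```

```text
(array([-0.6,  0.6, 22.5]), array([ 0.001, -0.002, -0.002])) [0.46632315 0.68005969 0.06524579]
```

play_rows(motion=[[-1,-0.5,0.6,8,0,0,0],[-1,-0.5,0.6,15,0,0,0],[-1,-0.5,0.6,19,0,0,0],[-1,-0.5,0.6,21,0,0,0],[-1,-0.5,0.6,22.5,0,0,0],[-1,-0.5,0.6,22.5,0,0,0],[-1,-0.5,0.6,22.5,0,0,0]])

```text
clock: 7.55
position: [0.629, -0.137, 0.0363]
ee_rot: [3.128, 0.28, 0.003]
force: [-0.1, 1.0, -0.5]
width: 0.43
```

Nearly touching; ease down 1 mm, open gently, then rise.

play_rows(motion=[[-1,0,0,1,0,0,0],[-1,0,0,1,0,0,0],[0.1,0,0,1,0,0,0],[0.3,0,0,1,0,0,0],[0.3,0,0,1,0,0,0],[0.3,0,0,1,0,0,0],[0.3,0,0,1,0,0,0],[0.3,0,0,-30,0,0,0],[0.3,0,0,-70,0,0,0],[0.3,0,0,-70,0,0,0]])

```text
clock: 8.55
position: [0.6322, -0.1367, 0.1117]
ee_rot: [3.127, 0.279, 0.016]
force: [1.0, 0.6, -0.4]
width: 0.651
```

```bash
python3 - <<'E'
from h import *
print(to([.615,-.22,.22],np.radians(10.3)), arm.observe()["width"])
E
```

```text
(array([ -30.7,   79.3, -108.4]), array([ 0.003, -0.01 , -0.002])) 0.6505140459454162
```

```bash
python3 - <<'E'
from h import *
print(to([.48,-.34,.27],np.radians(10.3)), arm.observe()["width"])
E
```

```text
(array([-184.3,  173.6, -159.6]), array([ 0.003, -0.01 , -0.002])) 0.6505140459454162
```

play_rows(motion=[[1,0,0,-45,0,0,0],[1,-10,10,-90,0,0,0],[1,-40,38,-120,0,0,0],[1,-70,66,-140,0,0,0],[1,-100,94,-160,0,0,0],[1,-130,122,-160,0,0,0],[1,-160,151,-160,0,0,0],[1,-184,174,-160,0,0,0],[1,-184,174,-160,0,-0.01,0],[1,-184,174,-160,0,-0.01,0]])

```text
clock: 9.55
position: [0.48, -0.3408, 0.2702]
ee_rot: [3.127, 0.277, 0.0]
force: [0.3, 1.3, 1.3]
width: 0.999
```

```bash
python3 w.py w4
```

```text
[ 0.48084532 -0.33957126  0.2702966 ]
```

View pics/w4.png

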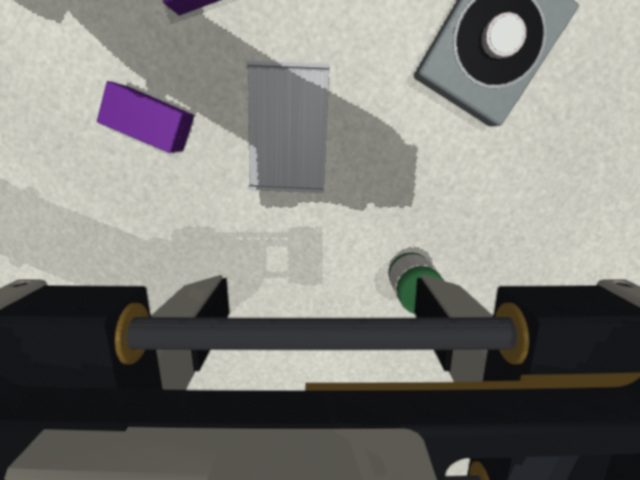

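```bash
python3 - <<'E'
from h import *
d=np.load("w4.npy",allow_pickle=True).item(); g=d["img"].astype(int).sum(2)/3; P=pts(d)
def box(x0,y0,x1,y1):
    m=np.zeros(g.shape,bool); m[y0:y1,x0:x1]=1; return m
print("plate",rect(d,box(445,0,550,90)&(g<70),.032))
print("dish",rect(d,box(480,8,532,62)&(g>140)&(np.hypot(*(np.indices(g.shape)-np.array([35,506])[:,None,None]))<26),.044))
for z in(.004,.014):
    c=plane(d,[(248,66),(328,68),(323,190),(250,187)],z);print(c.round(4),c.mean(0), np.degrees(np.arctan2(*(c[0]+c[1]-c[2]-c[3])[::-1])))
Z=P[...,2]; print("z",np.nanmedian(Z[100:170,260:310]))
m=box(235,50,340,200)&(np.nan_to_num(Z)>.0028); m=cv2.morphologyEx(m.astype(np.uint8),cv2.MORPH_OPEN,np.ones((5,5)));print("ob",rect(d,m,.004))
print(to([.461,-.042,.16],np.radians(10.3)))
E
```

```text
plate (array([ 629. , -141.8]), array([87.9, 77.9]), 11.4, 'centroid', array([ 628.8, -139.6]))
dish (array([ 628.6, -137.1]), array([38.7, 37.9]), 11.3, 'centroid', array([ 628.4, -137.2]))
[[ 0.373  -0.2063]
 [ 0.4606 -0.193 ]
 [ 0.4792 -0.3274]
 [ 0.3919 -0.3393]] [ 0.42615982 -0.26650266] 97.98579192783676
[[ 0.3752 -0.2078]
 [ 0.4607 -0.1948]
 [ 0.4789 -0.326 ]
 [ 0.3937 -0.3376]] [ 0.42712057 -0.26651281] 97.98579192783674
z 0.0034705980787959425
ob (array([ 456.4, -330. ]), array([46. ,  6.8]), 7.7, 'centroid', array([ 456.3, -330.2]))
(array([  33.3, -296.6,  109.6]), array([ 0.003, -0.   , -0.001]))
```

play_rows(motion=[[1,5,-45,0,0,0,0],[1,11,-93,0,0,0,0],[1,16,-140,0,0,0,0],[1,22,-188,10,0,0,0],[1,27,-235,40,0,0,0],[1,33,-275,75,0,0,0],[1,33,-296,110,0,0,0],[1,33,-296,130,0,0,0],[1,33,-296,130,0,0,0],[1,33,-296,130,0,0,0]])

```text
clock: 10.6
position: [0.4613, -0.0419, 0.1401]
ee_rot: [3.127, 0.283, 0.001]
force: [-0.2, -0.1, -1.0]
width: 1.0
```

```bash
python3 - <<'E'
from h import *
print(to([.4604,-.042,.040],np.radians(10.3)),arm.observe()["force"])
E
```

```text
(array([ -0.9,  -0.2, 100.1]), array([ 0.002, -0.001,  0.001])) [-0.1527991  -0.1299237  -1.04461751]
```

play_rows(motion=[[1,-1,0,30,0,0,0],[1,-1,0,60,0,0,0],[1,-1,0,85,0,0,0],[1,-1,0,96,0,0,0],[1,-1,0,100,0,0,0],[0,-1,0,100,0,0,0],[-1,-1,0,100,0,0,0],[-1,-1,0,100,0,0,0],[-1,-1,0,100,0,0,0],[-1,-1,0,100,0,0,0]], force=25)

```text
clock: 11.6
position: [0.4606, -0.0423, 0.0405]
ee_rot: [3.127, 0.283, 0.003]
force: [-0.4, 0.1, 0.5]
width: 0.614
```

play_rows(motion=[[-1,0,0,0,0,0,0],[-1,0,0,0,0,0,0],[-1,0,0,-6,0,0,0],[-1,0,0,-20,0,0,0],[-1,0,0,-40,0,0,0],[-1,0,0,-60,0,0,0],[-1,0,0,-60,0,0,0],[-1,0,0,-60,0,0,0],[-1,0,0,-60,0,0,0],[-1,0,0,-60,0,0,0]])

```text
clock: 12.6
position: [0.4599, -0.0422, 0.0997]
ee_rot: [3.127, 0.283, 0.0]
force: [0.7, 0.1, -0.5]
width: 0.502
```

```bash
python3 - <<'E'
from h import *
for i in range(5):
    arm.get_image("wrist"); s=arm.observe(); print(s["force"].round(2),s["width"],s["ft_torque"].round(3))
print(to([.4263,-.2665,.10],np.radians(8)))
print(to([.6485,.145,.10],np.radians(8)))
E
```

```text
[ 0.59 -0.68 -1.  ] 0.5002147390697691 [ 0.042 -0.09   0.027]
[ 0.36 -0.19 -0.52] 0.4995730235603209 [-0.015 -0.135 -0.008]
[ 0.2  -0.27 -0.89] 0.4989680004748389 [-0.015 -0.138  0.041]
[-0.74 -0.37 -0.36] 0.5009214254082942 [-0.006 -0.11   0.024]
[ 0.03 -0.74 -0.41] 0.4986841372470084 [ 0.021 -0.111  0.015]
(array([-73.8, 214.7,   0.6]), array([ 0.002, -0.001,  0.041]))
(array([ 2.187e+02, -1.503e+02,  1.000e-01]), array([ 0.002, -0.001,  0.041]))
```

play_rows(motion=[[-1,20,0,-20,0,0,0],[-1,60,0,-30,0,0,0.01],[-1,95,-25,-30,0,0,0.02],[-1,125,-55,-30,0,0,0.03],[-1,155,-85,-30,0,0,0.04],[-1,185,-115,-30,0,0,0.04],[-1,208,-138,-15,0,0,0.04],[-1,219,-150,10,0,0,0.04],[-1,219,-150,40,0,0,0.04],[-1,219,-150,50,0,0,0.04]])

```text
clock: 13.85
position: [0.6469, 0.1446, 0.0465]
ee_rot: [3.131, 0.222, -0.006]
force: [-0.3, -1.2, -1.0]
width: 0.5
```

```bash
python3 - <<'E'
from h import *
print(to([.6487,.1447,.0095],np.radians(8)), arm.observe()["force"])
E
python3 w.py w5
```

```text
(array([ 1.9,  0. , 37. ]), array([0.003, 0.004, 0.002])) [-0.34294771 -1.18454488 -1.0102342 ]
[0.6467778  0.14373913 0.04624921]
```

View pics/w5.png

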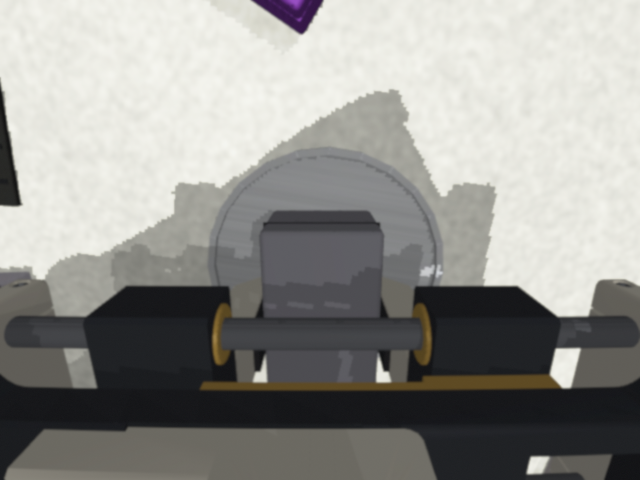

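```bash
python3 - <<'E'
from h import *
from scipy.optimize import least_squares
d=np.load("w5.npy",allow_pickle=True).item()
w=plane(d,[(325,148),(260,167),(225,208),(211,248),(390,167),(427,207),(442,250)],.008)
r=least_squares(lambda c:np.hypot(*(w-c).T)-.070,[.65,.145]); print(r.x,r.fun)
print(plane(d,[(262,232),(382,228)],.078-0.0+.0)) 
E
```

```text
[0.64956637 0.14333108] [ 8.52089112e-04  8.22910005e-04 -1.20964912e-03 -1.04259119e-03
  9.79257683e-05 -1.12200733e-03 -7.30548794e-04]
[[0.61935819 0.18209691]
 [0.66311121 0.18997133]]
```

play_rows(motion=[[-1,2.5,1,12,0,0,0],[-1,2.5,1,24,0,0,0],[-1,2.5,1,31,0,0,0],[-1,2.5,1,35,0,0,0],[-1,2.5,1,37,0,0,0],[-1,2.5,1,37,0,0,0],[-1,2.5,1,37,0,0,0]])

```text
clock: 14.6
position: [0.6495, 0.1432, 0.0098]
ee_rot: [3.131, 0.221, -0.006]
force: [0.5, -0.5, -1.2]
width: 0.5
```

play_rows(motion=[[-1,0,0,1,0,0,0],[-1,0,0,1.2,0,0,0],[0.1,0,0,1.2,0,0,0],[0.3,0,0,1.2,0,0,0],[0.3,0,0,1.2,0,0,0],[0.3,0,0,1.2,0,0,0],[0.3,0,0,-10,0,0,0],[0.3,0,0,-40,0,0,0],[0.3,0,0,-80,0,0,0],[0.3,0,0,-125,0,0,0]])

```text
clock: 15.6
position: [0.6493, 0.1435, 0.1361]
ee_rot: [3.13, 0.221, -0.008]
force: [1.2, 0.5, 0.1]
width: 0.647
```

```bash
python3 - <<'E'
from h import *
print(to([.4436,.0505,.14],np.radians(10.3)), arm.observe()["width"])
E
```

```text
(array([-216.7,   63.1,   -2.5]), array([ 0.003,  0.005, -0.038])) 0.6473409349553514
```

play_rows(motion=[[1,-40,12,-10,0,0,-0.01],[1,-85,25,-10,0,0,-0.02],[1,-130,38,-10,0,0,-0.03],[1,-172,50,-10,0,0,-0.038],[1,-205,59,-5,0.003,0.005,-0.038],[1,-217,63,-2,0.003,0.005,-0.038],[1,-217,63,-2,0.003,0.005,-0.038],[1,-217,63,-2,0.003,0.005,-0.038]])

```text
clock: 16.4
position: [0.4449, 0.0511, 0.1403]
ee_rot: [-3.129, -0.281, -0.003]
force: [0.7, 0.5, -0.1]
width: 1.0
```

```bash
python3 - <<'E'
from h import *
d=arm.get_image("wrist"); np.save("w6.npy",d,allow_pickle=True); P=pts(d)
m=(P[...,2]>.068)&(P[...,2]<.084)&(abs(P[...,0]-.444)<.05)&(abs(P[...,1]-.05)<.06); print(rect(d,m,.076))
d=arm.get_image("top"); P=pts(d); Z=np.nan_to_num(P[...,2])
for n,(x,y),z in(("case",(.452,.004),.03),("tray box",(.649,.1435),.03)):
    m=(Z>z)&(abs(P[...,0]-x)<.07)&(abs(P[...,1]-y)<.12); print(n,rect(d,m,.044))
print(to([.4436,.0505,.040],np.radians(10.3)))
E
```

```text
(array([444.1,  52. ]), array([45.8, 83.8]), 10.3, 'centroid', array([444. ,  51.7]))
case (array([535.4,  66.6]), array([216.2, 193.9]), 30.1, 'centroid', array([565.3,  68.6]))
tray box (array([645.8, 143.6]), array([51.6, 84. ]), 8.3, 'centroid', array([647. , 144.3]))
(array([ -1.8,   0.9, 100. ]), array([-0.001, -0.001, -0.   ]))
```

play_rows(motion=[[1,-1.5,0,30,0,0,0],[1,-1.5,0,60,0,0,0],[1,-1.5,0,85,0,0,0],[1,-1.5,0,96,0,0,0],[1,-1.5,0,100,0,0,0],[0,-1.5,0,100,0,0,0],[-1,-1.5,0,100,0,0,0],[-1,-1.5,0,100,0,0,0],[-1,-1.5,0,100,0,0,0],[-1,-1.5,0,100,0,0,0]], force=35)

```text
clock: 17.5
position: [0.444, 0.0513, 0.0404]
ee_rot: [-3.128, -0.281, -0.003]
force: [-0.3, -0.7, -0.2]
width: 0.616
```

play_rows(motion=[[-1,0,0,0,0,0,0],[-1,0,0,0,0,0,0],[-1,0,0,-6,0,0,0],[-1,0,0,-20,0,0,0],[-1,0,0,-45,0,0,0],[-1,0,0,-80,0,0,0],[-1,0,0,-90,0,0,0],[-1,0,0,-90,0,0,0],[-1,0,0,-90,0,0,0]])

```text
clock: 18.4
position: [0.4432, 0.0507, 0.1296]
ee_rot: [-3.128, -0.281, -0.002]
force: [-0.1, -0.3, -3.0]
width: 0.498
```

```bash
python3 - <<'E'
from h import *
for i in range(4):
    arm.get_image("wrist"); s=arm.observe(); print(s["force"].round(2),s["width"],s["ft_torque"].round(3))
print(to([.4263,-.2665,.06],np.radians(8)))
E
```

```text
[-0.54  0.83 -2.94] 0.5016168609475055 [-0.046 -0.122 -0.022]
[ 0.26  0.72 -3.28] 0.4971530144718333 [-0.018 -0.107  0.005]
[-0.37  0.02 -3.42] 0.4955936270930719 [-0.044 -0.132 -0.01 ]
[-0.47  0.29 -3.4 ] 0.4993140779238182 [ 0.012 -0.11  -0.037]
(array([-73.3, 309.5,  69. ]), array([-0.001, -0.   ,  0.04 ]))
```

play_rows(motion=[[-1,-10,43,0,0,0,0.01],[-1,-20,88,0,0,0,0.02],[-1,-30,133,0,0,0,0.03],[-1,-42,178,0,0,0,0.04],[-1,-53,223,0,0,0,0.04],[-1,-63,265,0,0,0,0.04],[-1,-71,297,15,0,0,0.04],[-1,-73,309,40,0,0,0.04],[-1,-73,309,65,0,0,0.04],[-1,-73,309,69,0,0,0.04]])

```text
clock: 19.6
position: [0.4241, -0.2653, 0.0569]
ee_rot: [-3.13, -0.218, 0.008]
force: [0.2, 0.8, -2.6]
width: 0.5
```

```bash
python3 - <<'E'
from h import *
print(to([.4263,-.2665,.0095],np.radians(8)), arm.observe()["force"])
E
python3 w.py w7
```

```text
(array([ 2.2,  1.7, 47.4]), array([-0.005,  0.005, -0.001])) [ 0.19114193  0.84245861 -2.57689766]
[ 0.42491755 -0.26490571  0.0578204 ]
```

View pics/w7.png

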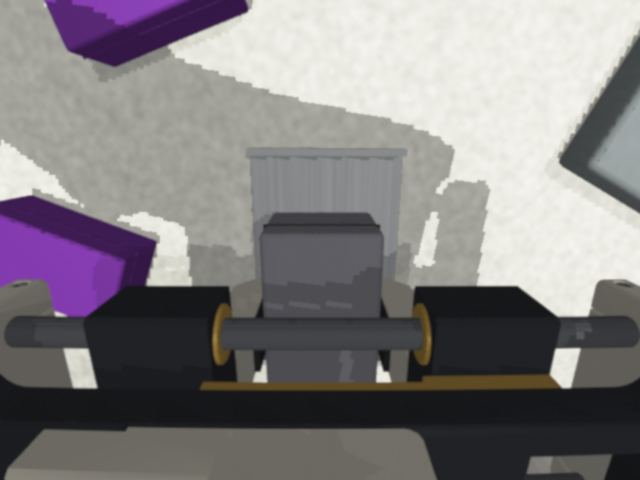

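```bash
python3 - <<'E'
from h import *
d=np.load("w7.npy",allow_pickle=True).item()
c=plane(d,[(247,149),(406,149),(157,240)],.014); ax=np.array([np.cos(np.radians(98)),np.sin(np.radians(98))])
m=(c[0]+c[1])/2; print(c,np.linalg.norm(c[0]-c[1]),"centre",m-ax*.070, "purple", plane(d,[(157,240)],.04))
v=c[1]-c[0];print(np.degrees(np.arctan2(v[1],v[0])))
E
```

```text
[[ 0.37323276 -0.20282894]
 [ 0.46066675 -0.19051367]
 [ 0.32391527 -0.26297227]] 0.08829704926224477 centre [ 0.42669187 -0.26599007] purple [[ 0.33566062 -0.25379646]]
8.017494057643567
```

play_rows(motion=[[-1,2.5,1.5,12,-0.005,0.005,0],[-1,2.5,1.5,26,-0.005,0.005,0],[-1,2.5,1.5,37,-0.005,0.005,0],[-1,2.5,1.5,44,-0.005,0.005,0],[-1,2.5,1.5,47,-0.005,0.005,0],[-1,2.5,1.5,47,-0.005,0.005,0],[-1,2.5,1.5,47,-0.005,0.005,0]])

```text
clock: 20.35
position: [0.4277, -0.266, 0.0112]
ee_rot: [3.133, 0.22, 0.003]
force: [-0.1, -0.3, -2.8]
width: 0.495
```

play_rows(motion=[[-1,-1,0,1.5,0,0,0],[-1,-1,0,2.5,0,0,0],[-1,-1,0,3,0,0,0],[-1,-1,0,3,0,0,0]])

```text
clock: 20.75
position: [0.4267, -0.2663, 0.0087]
ee_rot: [3.132, 0.219, 0.003]
force: [-1.5, 1.0, 4.4]
width: 0.496
```

In contact (force z has reversed to +4 N). Release and rise.

play_rows(motion=[[0.1,0,0,0,0,0,0],[0.3,0,0,0,0,0,0],[0.3,0,0,0,0,0,0],[0.3,0,0,0,0,0,0],[0.3,0,0,0,0,0,0],[0.3,0,0,-12,0,0,0],[0.3,0,0,-40,0,0,0],[0.3,0,0,-80,0,0,0],[0.3,0,0,-120,0,0,0],[0.3,0,0,-130,0,0,0]])

```text
clock: 21.75
position: [0.4286, -0.2667, 0.1435]
ee_rot: [3.129, 0.22, 0.011]
force: [0.3, -0.1, -0.4]
width: 0.65
```

```bash
python3 - <<'E'
from h import *
print(to([.4545,-.01,.22],np.radians(10.3)), arm.observe()["width"])
d=arm.get_image("top"); np.save("t8.npy",d,allow_pickle=True)
E
```

```text
(array([  62.1, -250.1,  -77.5]), array([ 0.006, -0.007, -0.04 ])) 0.6496957901360677
```

play_rows(motion=[[1,5,-15,-40,0,0,0],[1,16,-50,-80,0,0,-0.01],[1,28,-95,-100,0,0,-0.02],[1,40,-140,-110,0,0,-0.03],[1,52,-180,-110,0,0,-0.04],[1,60,-205,-110,0,-0.007,-0.04],[1,60,-205,-110,0,-0.007,-0.04],[1,60,-205,-110,0,-0.007,-0.04]])

```text
clock: 22.6
position: [0.458, -0.0549, 0.2517]
ee_rot: [3.123, 0.284, -0.002]
force: [-0.0, -0.7, 0.1]
width: 1.0
```

```bash
python3 w.py w8
```

```text
[ 0.45797371 -0.05584778  0.25170438]
```

View pics/w8.png

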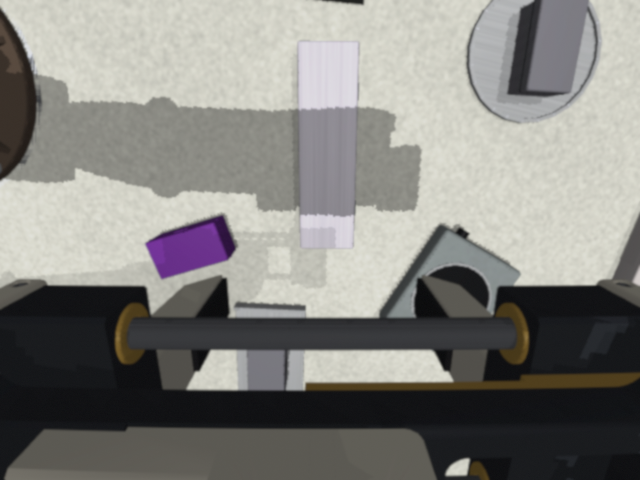

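```bash
python3 - <<'E'
from h import *
d=np.load("w8.npy",allow_pickle=True).item()
c=plane(d,[(298,41),(359,42),(353,247),(301,246)],.036); v=c[0]+c[1]-c[2]-c[3]
print(c.round(4),c.mean(0),np.linalg.norm(v)/2,np.degrees(np.arctan2(v[1],v[0])))
P=pts(d); Z=P[...,2]; m=(Z>.022)&(Z<.06)&(abs(P[...,0]-.452)<.06)&(abs(P[...,1]-.0)<.12); m=cv2.morphologyEx(m.astype(np.uint8),cv2.MORPH_OPEN,np.ones((5,5))); print(rect(d,m,.036))
t=np.load("t8.npy",allow_pickle=True).item(); g=t["img"].astype(int).sum(2)/3
m=np.zeros(g.shape,np.uint8); m[236:282,184:276]=(g<90)[236:282,184:276]; print("mat",rect(t,m,.004))
P=pts(t);Z=np.nan_to_num(P[...,2])
for n,(x,y),z in(("dish",(.6288,-.137),.038),("roundbox",(.649,.1435),.03),("oblongbox",(.4266,-.266),.03)):
    mm=(Z>z)&(abs(P[...,0]-x)<.06)&(abs(P[...,1]-y)<.06); print(n,rect(t,mm,.044))
print(to([.4525,.0042,.10],np.radians(10.3)))
E
```

```text
[[ 0.4058  0.1016]
 [ 0.4634  0.1113]
 [ 0.4998 -0.0914]
 [ 0.4427 -0.1008]] [0.45292049 0.00520556] 0.20585594826526904 100.2730916691028
(array([452.7,   4.5]), array([ 60.4, 208.1]), 10.4, 'centroid', array([452.4,   4.8]))
mat (array([407.1, 266.8]), array([ 87.9, 226. ]), 5.1, 'centroid', array([407.1, 267. ]))
dish (array([ 628.3, -136.3]), array([37.6, 35.9]), 0.7, 'centroid', array([ 627.8, -136.5]))
roundbox (array([646.1, 143.6]), array([50.9, 84. ]), 8.3, 'centroid', array([646.9, 143.6]))
oblongbox (array([ 501.4, -343.4]), array([227.8, 249.3]), 80.1, 'centroid', array([ 530.1, -348.9]))
(array([  5.6, -61. , 151.3]), array([ 0.006,  0.002, -0.   ]))
```

play_rows(motion=[[1,3,-30,40,0,0,0],[1,5.5,-61.5,75,0.006,0.002,0],[1,5.5,-61.5,120,0.006,0.002,0],[1,5.5,-61.5,165,0.006,0.002,0],[1,5.5,-61.5,180,0.006,0.002,0],[1,5.5,-61.5,180,0.006,0.002,0],[1,5.5,-61.5,180,0.006,0.002,0]])

```text
clock: 23.35
position: [0.4524, 0.0037, 0.0715]
ee_rot: [-3.129, -0.279, 0.001]
force: [0.2, 0.6, 0.8]
width: 0.999
```

```bash
python3 - <<'E'
from h import *
print(to([.4526,.0047,.006],np.radians(10.3)))
E
```

```text
(array([ 0.4, -0.9, 65.5]), array([-0.   ,  0.   , -0.002]))
```

play_rows(motion=[[1,0.4,-1,25,0,0,0],[1,0.4,-1,45,0,0,0],[1,0.4,-1,58,0,0,0],[1,0.4,-1,63,0,0,0],[1,0.4,-1,65,0,0,0],[0,0.4,-1,65,0,0,0],[-1,0.4,-1,65,0,0,0],[-1,0.4,-1,65,0,0,0],[-1,0.4,-1,65,0,0,0],[-1,0.4,-1,65,0,0,0]], force=45)

```text
clock: 24.35
position: [0.4527, 0.0048, 0.0068]
ee_rot: [-3.129, -0.279, -0.0]
force: [-0.0, -0.7, 3.3]
width: 0.649
```

play_rows(motion=[[-1,0,0,0,0,0,0],[-1,0,0,0,0,0,0],[-1,0,0,-6,0,0,0],[-1,0,0,-20,0,0,0],[-1,0,0,-45,0,0,0],[-1,0,0,-80,0,0,0],[-1,0,0,-80,0,0,0],[-1,0,0,-80,0,0,0]])

```text
clock: 25.15
position: [0.4529, 0.0044, 0.0871]
ee_rot: [3.129, 0.278, 0.002]
force: [-0.7, -0.7, -4.0]
width: 0.65
```

```bash
python3 - <<'E'
from h import *
s=arm.observe(); print(s["force"],s["ft_torque"],s["width"])
print(to([.4071,.267,.045],np.radians(5.4)))
E
```

```text
[-0.73723607 -0.68966608 -3.95157871] [-0.07412485 -0.08593093 -0.02283276] 0.6502361940375886
(array([   1.2, -266.6,   41.9]), array([ 0.001, -0.001,  0.083]))
```

play_rows(motion=[[-1,0,-35,0,0,0,0.01],[-1,0,-75,0,0,0,0.03],[-1,0,-115,0,0,0,0.05],[-1,0,-155,0,0,0,0.07],[-1,1,-195,0,0,0,0.083],[-1,1,-230,5,0,0,0.083],[-1,1,-255,20,0,0,0.083],[-1,1,-267,38,0,0,0.083],[-1,1,-267,42,0,0,0.083],[-1,1,-267,42,0,0,0.083]])

```text
clock: 26.15
position: [0.4055, 0.2661, 0.0433]
ee_rot: [3.135, 0.149, -0.003]
force: [0.1, -0.2, -3.0]
width: 0.654
```

```bash
python3 - <<'E'
from h import *
print(to([.4071,.267,.0118],np.radians(5.4)), arm.observe()["force"])
E
python3 w.py w9
```

```text
(array([ 1.7, -0.8, 31.5]), array([0.003, 0.002, 0.001])) [ 0.09830465 -0.20898829 -2.98806397]
[0.40626741 0.26598155 0.04408786]
```

View pics/w9.png

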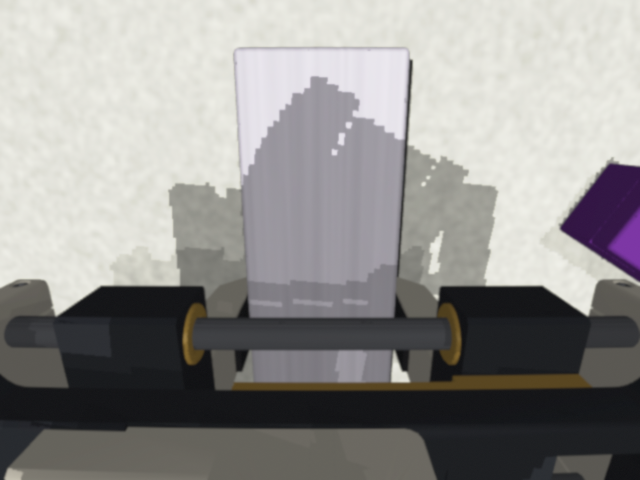

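```bash
python3 - <<'E'
from h import *
d=np.load("w9.npy",allow_pickle=True).item()
p=plane(d,[(411,61),(403,190),(237,60)],.004); a=np.radians(5.4); ex=np.array([np.cos(a),np.sin(a)]); ey=np.array([-np.sin(a),np.cos(a)])
print(p,[( (q-[.4071,.267])@ex,(q-[.4071,.267])@ey) for q in p])
c=plane(d,[(236,48),(409,48)],.044-.0065+.036-.0);print(c, (c.mean(0)-ey*.105))
t=np.load("t8.npy",allow_pickle=True).item(); g=t["img"].astype(int).sum(2)/3
print(plane(t,[(160+79/2.4242,130+283/2.4242),(160+264/2.4242,130+272/2.4242),(160+267/2.4242,130+342/2.4242),(160+80/2.4242,130+353/2.4242)],.004).mean(0))
E
```

```text
[[0.4401656  0.38272529]
 [0.44638016 0.31668268]
 [0.35139286 0.37468181]] [(np.float64(0.04380956378857639), np.float64(0.11209994533750708)), (np.float64(0.043781391709950164), np.float64(0.04576559950522056)), (np.float64(-0.04532615682099452), np.float64(0.11244641951613717))]
[[0.36765656 0.36631947]
 [0.42423312 0.37173632]] [0.40582621 0.26449389]
[0.40599914 0.26506412]
```

play_rows(motion=[[-1,1,-1,10,0.003,0.002,0],[-1,1,-1,20,0.003,0.002,0],[-1,1,-1,26,0.003,0.002,0],[-1,1,-1,30,0.003,0.002,0],[-1,1,-1,31.5,0.003,0.002,0],[-1,1,-1,31.5,0.003,0.002,0],[-1,1,-1,31.5,0.003,0.002,0]])

```text
clock: 26.9
position: [0.4072, 0.2672, 0.0128]
ee_rot: [-3.137, -0.148, -0.002]
force: [0.4, -0.4, -2.9]
width: 0.653
```

play_rows(motion=[[-1,0,0,1,0,0,0],[-1,0,0,2,0,0,0],[-1,0,0,2.3,0,0,0],[-1,0,0,2.3,0,0,0]])

```text
clock: 27.3
position: [0.4074, 0.2673, 0.0108]
ee_rot: [-3.137, -0.148, -0.003]
force: [-1.0, -1.3, 2.7]
width: 0.65
```

In contact. Release and rise.

play_rows(motion=[[0.5,0,0,0,0,0,0],[0.8,0,0,0,0,0,0],[0.8,0,0,0,0,0,0],[0.8,0,0,0,0,0,0],[0.8,0,0,0,0,0,0],[0.8,0,0,-12,0,0,0],[0.8,0,0,-45,0,0,0],[0.8,0,0,-90,0,0,0],[0.8,0,0,-135,0,0,0],[0.8,0,0,-150,0,0,0]])

```text
clock: 28.3
position: [0.4081, 0.269, 0.1658]
ee_rot: [-3.134, -0.149, -0.011]
force: [0.2, 0.1, -0.3]
width: 0.902
```

play_rows(motion=[[0.8,0,40,-40,0,0,0],[0.8,0,85,-60,0,0,0],[0.8,0,130,-80,0,0,0],[0.8,0,175,-100,0,0,0],[0.8,0,220,-120,0,0,0],[0.8,0,260,-120,0,0,0],[0.8,0,260,-120,0,0,0],[0.8,0,260,-120,0,0,0]])

```text
clock: 29.1
position: [0.4317, 0.009, 0.2853]
ee_rot: [-3.134, -0.145, -0.011]
force: [1.1, 0.4, 0.9]
width: 0.898
```

```bash
python3 - <<'E'
from h import *
t=arm.get_image("top"); P=pts(t);Z=np.nan_to_num(P[...,2])
for n,(x,y),z,h in(("dish",(.6288,-.137),.038,.044),("roundbox",(.649,.1435),.03,.044),("oblongbox",(.4266,-.266),.03,.044),("case",(.407,.267),.024,.04)):
    mm=(Z>z)&(Z<.08)&(abs(P[...,0]-x)<.06)&(abs(P[...,1]-y)<(.12 if n=="case" else .055)); print(n,rect(t,mm,h),np.median(Z[mm]).round(4))
s=arm.get_image("scene")
a=cv2.resize(t["img"][130:350,160:490],(600,400)); b=cv2.resize(s["img"][130:400,200:460],(385,400))
cv2.imwrite("pics/end.png",cv2.resize(np.hstack([a,b]),(800,325)))
E
```

```text
dish (array([ 626.9, -136.3]), array([40.6, 35.9]), 0.7, 'centroid', array([ 627.4, -137.2])) 0.0425
roundbox (array([645.5, 144.6]), array([52. , 81.7]), 7.9, 'centroid', array([646.7, 145.4])) 0.043
oblongbox (array([ 424.4, -262.3]), array([47.9, 86.3]), 8.5, 'centroid', array([ 424.3, -262.4])) 0.0427
case (array([405.2, 266.6]), array([ 63.2, 210.5]), 5.6, 'centroid', array([405.5, 266.8])) 0.0391
```

View pics/end.png

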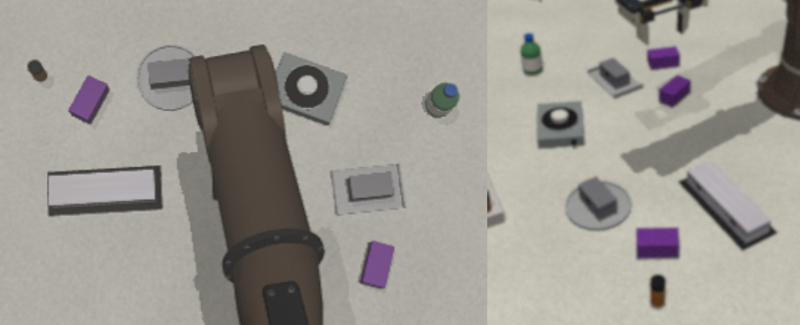

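```bash
python3 -c "from cell import arm; print(arm.sign_off())"
```

```text
the job is handed in; nothing more can be done
None
```

I took the stack apart from the top down, put everything in its place and handed the job in at about 29 s on the robot's clock. No verdict was reported.

- **Dish:** it is on the black plate, about 1–2 mm off centre.
- **Slide boxes:** the first one lifted, the one without the dish, pulled about 0.6 N on the wrist, so I took it as empty and put it in the round tray. The one from under the dish pulled about 3.3 N, so I took it as full. It lies lengthwise in the oblong tray.
- **Case:** it lies lengthwise on the mat, within about 2 mm and less than 1° by the final camera check.

**Last checks:** the last top and scene pictures show everything flat and released, and the vial and bottle standing, by eye where they started. The gripper is clear of everything.

**Disagreements:**
- The top camera puts the full box about 4–5 mm from the tray centre found with the wrist camera, and the empty box about 3–4 mm. The wrist pose at release suggests about 1 mm for both. Either way they are well inside the 13 and 15 mm limits.
- The arm was covering part of the empty box in that last top picture.

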